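# Wind up the mirror light's tension wheel

## Task

The arm of the mirror light has gone slack. Wind the black tension wheel on top of the mirror light's column clockwise (seen from above) until it comes up firm, with its white line pointing at the green mark on the collar below; do not force it far past the mark, then let go of it. Leave the identical wheel on the comb rack's column as it is.

Things in the scene. Friction and masses are not known exactly. Their poses are not given: they have to be found in the camera images.
- tension_wheel (a joint): Mirror light's wheel angle (rad), growing clockwise from above; starts at 0.6 to 1.1. Light drag (0.15 N m) up to 1.75, then a spring adds 1.0 N m per rad: firm, resistance doubled, at the set point 1.90, where the wheel's white line points at the collar's green mark (0: along the arm). Let go, it stays; past 1.90 it springs back to about 1.9, then settles slowly, never below 1.75.
- tension_wheel_center (a point): Wheel's centre on its upright axis, 110 mm above the table. Black fluted cylinder 56 mm across, 30 mm high (z 95 to 125), gripped from above across any diameter. Below: 18 mm stem, then fixed white collar 90 mm across, top at z 74. x axis: level, along the arm to the tilted round mirror (116 mm across, centre 195 mm off, top below z 150). Stand fixed to the table.
- rack_wheel_center (a point): centre of the comb rack's wheel (same sizes and height, 110 mm above the table); x axis along its arm, level, to a wooden cross bar hung with coloured combs 165 mm away, below 90 mm high. The two stands may change places.
- rack_wheel_line (a point): Outer end of the white line on top of the comb rack's wheel: 27 mm from that wheel's axis, 125 mm above the table. It shows how far that wheel is turned (any setting at the start), which is to be left as it is.

How it is judged (in metres and radians):
At the end, for the whole second after the job is handed in: The mirror light's tension wheel is released and at rest within 0.18 rad (10 degrees) of its set point 1.90, where it is firm and its white line points at the green mark (value of joint tension_wheel between 1.72 and 2.08 rad and velocity of joint tension_wheel between -0.05 and 0.05 rad/s); the robot touches nothing.
It fails at once if the tension wheel is forced more than 0.45 rad (26 degrees) past its set point (value of joint tension_wheel above 2.35 rad).
It fails at once if the comb rack's wheel is turned (the end of its line moves more than 7 mm, about 15 degrees) (distance of rack_wheel_line from where it was at the start of the episode above 0.007 m).
It also fails if it takes over 37 s, if anything falls off the work surface, if the arm or the gripper's body presses on something with over 40 N, if the wrist force passes 120 N, or if a joint passes its speed limit or range.

## Robot

A 6-joint arm with a two-finger parallel gripper is mounted at the origin on the work surface. World frame = base frame: x ahead of the robot, y to its left, z up, the work surface at z = 0. Lengths are in mm, angles in rad, forces in N, time in s.
With the tool pointing down it reaches from about 300 to 775 mm from the base axis. Payload 14.6 kg.
Tool frame: the origin (TCP) lies at the very end of the fingers, on their centre line; the grasp point (between the pads) lies manip.grip_depth behind it (manip.grip_depth is the distance from the TCP to the grasp point, in mm); x points along the fingers, z is the direction in which the jaws open and shut, and the axes are right-handed (so a half turn about x gives the same grasp; the last joint's range is limited). The gripper opens to 94 mm and grips with 3 to 60 N. Pads are 16 mm wide; open, the fingers measure 119 mm over their backs; the gripper's body (75 mm by 177 mm) begins 78 mm behind the grasp point.
Start: joints at [1.095, 0.3, 1.521, -0, 1.321, -0.067], TCP at [218.626, 504.67, 178.746] pointing down, gripper open.
Joint ranges: [-3.03, 3.03], [-0.79, 2.21], [0.23, 2.52], [-1.04, 4.18], [0, 3.07], [-2.55, 2.55]. Speed limits (rad/s): [2.22, 2.22, 2.57, 3.14, 3.14, 3.14].

## Interface

Orientations are given as [roll, pitch, yaw] about the fixed x, y, z axes, in that order (R = Rz(yaw) Ry(pitch) Rx(roll)).
In Python, from cell import manip gives the robot as it stands.
- The arm moves only by the tool step_arm, never from a script. Its argument "commands" is one flat list of numbers, 7 for each row, row after row: the shift along the tool's x, y, z in m, then the turn, a rotation vector about the tool's x, y, z in degrees, then the finger opening in m, from 0 to 0.094. A call has 1 to 5 rows; each row shifts and turns the commanded pose from where the row before left it, along the tool's axes as they then stand; what a row does not reach is not made up. A row lasts 1/8 s, in which the tool goes at most 62.5 mm and 10.7 degrees, less where a joint would pass 70% of its speed; a pose out of reach is approached as far as the arm can. A call with a gripper value outside its range is refused whole. The fingers move at their own pace and stop on an object; "squeeze" is the grip in N (left out, the last holds). Time passes only in rows, so rows that do not move let the fingers close. It gives the time, the measured TCP pose, the force and the opening at its end, in the units of the state.
- manip.read_state(): the state, without advancing time (a new reading comes with each control period).
- manip.camera(name): name is "scene" or "top" or "wrist"; returns the picture (384x512x3 uint8, red, green, blue); there is no depth.
- manip.camera_model(name): a dict with "intrinsics" (3x3 intrinsics, pixels), "k1" (the pictures are not rectified: a ray, as slopes to the right and down, at radius r is drawn at 1 + k1 r^2 times it, then the intrinsics apply), "origin" and "orientation" of the camera in the world; the wrist camera has in their place "tool_from_camera" (4x4, takes a point from camera to tool coordinates, whose origin is the TCP and whose axes are the tool frame's). Camera axes: x right, y up, looking along -z (the intrinsics and any distortion apply to the point x, -y, -z); pixel columns grow to the right and rows downward; lengths in mm; the calibration is good to about 2 mm. A picture is of the moment at which its call begins: read the wrist's pose just before it. camera_model takes no time and is no camera call.
- manip.sign_off(): hands the job in, once; it reports no verdict.
Trained networks look in the newest picture that a camera, given by its name, has taken for a name from the list of things; names that differ only in an ending like _2 or _b are one class to them, and where a whole thing is asked for, a point or a joint stands for the part that bears it (a point fixed in the world has none). Each returns a list of dicts, best first, with "score" (0 to 1); they miss things now and then, are a little off and sometimes report something else, mostly with a low value. They report only what shows in the picture. A call takes as long as a camera call.
- manip.find_in(thing, camera): "centre" ([row, column] in pixels, amid what is visible of it).
- manip.outline_of(thing, camera): "pixels" (384x512 bool, what is visible of it) and "centre" ([row, column] in pixels, amid what is visible of it).
The state is a dict: "clock": time; "joints": joint angles; "qd": joint speeds; "effort": joint torques, N m; "eef_pos": TCP position; "eef_rot": TCP orientation; "wrist_force": force on the tool from outside, world axes, zero at the start; "moment": the same for the moment, N m; "finger_gap": finger opening in mm.
Only numpy, scipy, OpenCV 4.12 (cv2) and the standard library are available. Lean on these libraries where they do the work, as an engineer would, in place of code of your own. Each camera call takes 0.05 s, during which the arm holds its last target. There are 200 camera calls.

## Working session

There is one attempt and no reset: what is moved stays moved. The work goes in short steps, Python scripts to look and compute and a tool call to move; the robot and the scene stay as the last step left them, time stands still between calls to the robot, and variables do not carry over. Pictures are saved under pics/ and viewed, about 8 in all and at most 12, crops included, and the job is handed in when it is done.

Besides the shell and the picture viewer there is one more tool, called after "Request:" as name(argument=value, ...) on one line, values as JSON. step_arm: Moves the arm, as the interface text tells. Its arguments: {"type":"object","properties":{"commands":{"type":"array"},"squeeze":{"type":"number"}},"required":["commands"]}

```bash
mkdir -p pics; cat > h.py <<'E'
import numpy as np, cv2
from cell import manip
from scipy.spatial.transform import Rotation as R
def pose():
    s=manip.read_state(); T=np.eye(4); T[:3,:3]=R.from_euler('xyz',s['eef_rot']).as_matrix(); T[:3,3]=s['eef_pos']; return s,T
def cam(name,T=None):
    m=manip.camera_model(name)
    if name=='wrist': C=T@np.array(m['tool_from_camera'])
    else:
        C=np.eye(4); o=np.array(m['orientation']); C[:3,:3]=o if o.shape==(3,3) else R.from_euler('xyz',o).as_matrix(); C[:3,3]=m['origin']
    return np.array(m['intrinsics']),m['k1'],C
def ray(rc,c,z):
    K,k1,C=c; d=np.linalg.inv(K)@[rc[1],rc[0],1]; p=d[:2].copy()
    for _ in range(30): p=d[:2]/(1+k1*(p@p))
    v=C[:3,:3]@[p[0],-p[1],-1]; o=C[:3,3]; return o+v*(z-o[2])/v[2]
def proj(P,c):
    K,k1,C=c; q=C[:3,:3].T@(np.array(P)-C[:3,3]); p=np.array([q[0],-q[1]])/-q[2]; p=p*(1+k1*(p@p)); u=K@[p[0],p[1],1]; return u[1],u[0]
def save(img,n): cv2.imwrite('pics/'+n,img[:,:,::-1])
E
python3 - <<'E'
from h import *
s,T=pose(); print(s, manip.grip_depth); print(manip.camera_model('top'))
c=cam('top'); im=manip.camera('top'); save(im,'top.png')
for t in ['tension_wheel','tension_wheel_center','rack_wheel_center','rack_wheel_line']:
    for d in manip.find_in(t,'top')[:3]: print(t,d, ray(d['centre'],c,125).round(1))
im=manip.camera('scene'); save(im,'scene.png')
E
```

```text
{'clock': 0.0, 'joints': array([ 1.09538310e+00,  3.00462075e-01,  1.52160086e+00,  1.72237475e-05,
        1.32070426e+00, -6.65853333e-02]), 'qd': array([-0.0001214 ,  0.00098594,  0.00162873, -0.00043311, -0.00054851,
        0.00160843]), 'effort': array([-2.25498243e-04, -5.31809199e+01, -3.52744675e+01,  7.08105974e-02,
        2.44509632e-02, -8.13506813e-05]), 'eef_pos': array([218.49527668, 504.40668833, 178.18293595]), 'eef_rot': array([ 3.06080448,  1.56962167, -2.06041667]), 'wrist_force': array([-0.49549652,  0.62633985, -0.15295462]), 'moment': array([ 0.01740361, -0.03450602, -0.00081418]), 'finger_gap': 93.9049278622745} 18.8
{'intrinsics': array([[364.65512682,   0.        , 254.36503191],
       [  0.        , 364.65512682, 191.11725404],
       [  0.        ,   0.        ,   1.        ]]), 'k1': -0.09503545426006475, 'origin': array([471.96502491,  -9.12817989, 784.15728315]), 'orientation': array([ 0.12789315, -0.00337   , -1.59164714])}
tension_wheel {'centre': [179.4, 127.1], 'score': 0.64} [583.3 221.8 125. ]
tension_wheel {'centre': [116.3, 126.4], 'score': 0.5} [705.  227.1 125. ]
tension_wheel_center {'centre': [117.7, 127.6], 'score': 0.72} [702.2 224.7 125. ]
rack_wheel_center {'centre': [150.1, 312.2], 'score': 0.66} [ 631.3 -122.1  125. ]
rack_wheel_line {'centre': [169.0, 323.2], 'score': 0.64} [ 595.2 -141.   125. ]
rack_wheel_line {'centre': [179.7, 126.0], 'score': 0.57} [582.8 223.9 125. ]
```

View pics/top.png

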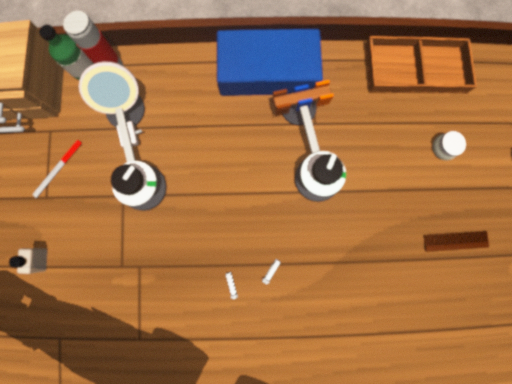

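View pics/scene.png

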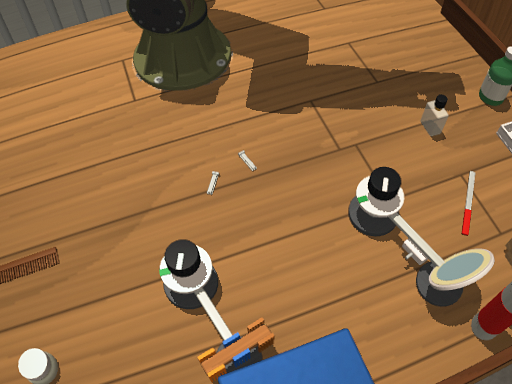

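The top view shows the mirror light's wheel at about (179,127), with its line towards the upper right and the green mark on the right at (184,153). The rack's wheel is at about (163,326). The scene view agrees. Next I'll measure the wheel, the line and the arm, then plan the approach.

```bash
cat > meas.py <<'E'
from h import *
def meas(name,guess,tag):
    """wheel centre/line/green from one picture, guess = rough xy of wheel"""
    s,T=pose(); c=cam(name,T); im=manip.camera(name); save(im,tag)
    g=guess; hsv=cv2.cvtColor(im,cv2.COLOR_RGB2HSV).astype(int)
    # rectify onto plane z: 0.5 mm/px, top-down, 120 mm square (col=+x,row=+y)
    def rect(z):
        n=np.arange(-60,60,.5); X,Y=np.meshgrid(g[0]+n,g[1]+n)
        m=np.array([[proj((x,y,z),c) for x,y in zip(a,b)] for a,b in zip(X[::1],Y[::1])],np.float32)
        return cv2.remap(im,np.ascontiguousarray(m[...,1]),np.ascontiguousarray(m[...,0]),cv2.INTER_LINEAR)
    a=rect(125); b=rect(74)
    cv2.imwrite('pics/r_'+tag,np.hstack([a,b])[:,:,::-1])
    gm=(b[...,1].astype(int)>b[...,0]+60)&(b[...,1].astype(int)>b[...,2]+40)
    if gm.any(): r=np.argwhere(gm).mean(0)*.5-60; print('green xy',g[0]+r[1],g[1]+r[0],gm.sum())
    return a,b
E
python3 - <<'E'
from meas import *
meas('top',(583,222),'t2.png')
c=cam('top')
im=cv2.imread('pics/top.png')
d=manip.outline_of('tension_wheel','top')[:2]
for q in d: print(q['score'],q['centre'],q['pixels'].sum())
for rc in [(88,110)]: print('mirror',ray(rc,c,120))
E
python3 -c "
import cv2;i=cv2.imread('pics/r_t2.png');cv2.imwrite('pics/r2.png',cv2.resize(i,(800,400)))"
```

```text
green xy 583.830608096164 215.9129839137352 11314
0.6 [179.8, 128.5] 818
mirror [765.81746081 264.17719906 120.        ]
```

View pics/r2.png

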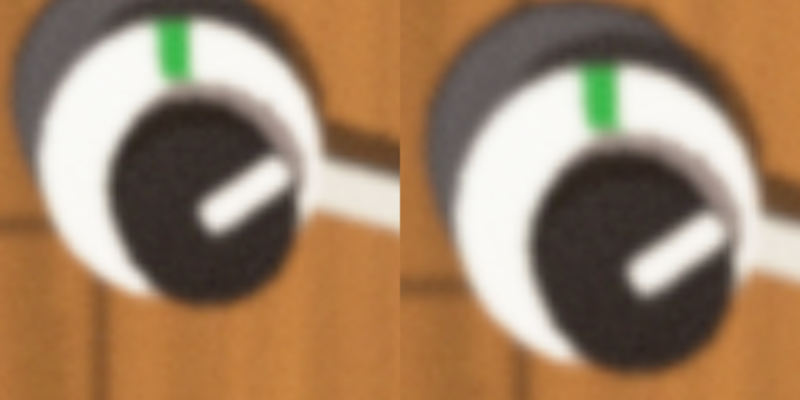

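The rectified views put the wheel's axis at about (584.6, 225.5). The collar circle (z 74) and the wheel top (z 125) agree on this. The line is at roughly -28° to -35° and green at about -93°, so the turn is about 60°. Now I'll work out the approach.

```bash
cat >> h.py <<'E'
def togo(P):
    s,T=pose(); print('tool xyz shift mm',(T[:3,:3].T@(np.array(P)-T[:3,3])).round(1)); print(T[:3,:3].round(3)); print('j',s['joints'].round(3),'t',s['clock'])
    # tilt correction rotvec (tool frame) to make x down
    d=T[:3,:3].T@[0,0,-1]; print('tilt fix deg',np.degrees(np.cross([1,0,0],d)).round(2))
E
python3 -c "
from h import *
togo((584.6,225.5,185)); m=manip.camera_model('wrist'); print(m['tool_from_camera'])"
```

```text
tool xyz shift mm [  -6.3 -446.8 -110.7]
[[-0.    -0.918  0.397]
 [-0.     0.397  0.918]
 [-1.    -0.    -0.   ]]
j [ 1.095  0.3    1.521 -0.     1.321 -0.067] t 0.4
tilt fix deg [ 0.   -0.01  0.  ]
[[ 4.90735914e-04  2.68078118e-01 -9.63397053e-01 -2.05875246e+02]
 [ 9.91920172e-06  9.63397168e-01  2.68078155e-01  7.71110789e+01]
 [ 9.99999880e-01 -1.41111708e-04  4.70114468e-04  4.88077440e-01]
 [ 0.00000000e+00  0.00000000e+00  0.00000000e+00  1.00000000e+00]]
```

Request:
step_arm(commands=[-0.002,-0.045,-0.011,0,0,0,0.094,-0.002,-0.045,-0.011,0,0,0,0.094,-0.002,-0.045,-0.011,0,0,0,0.094,0,-0.045,-0.011,0,0,0,0.094,0,-0.045,-0.011,0,0,0,0.094])

```text
clock: 1.02
eef_pos: [404.3, 363.7, 184.9]
eef_rot: [-0.525, 1.571, 0.637]
wrist_force: [0.5, 0.7, 0.9]
finger_gap: 94.1
```

Request:
step_arm(commands=[0,-0.045,-0.011,0,0,0,0.094,0,-0.045,-0.011,0,0,0,0.094,0,-0.045,-0.011,0,0,0,0.094,0,-0.045,-0.011,0,0,0,0.094,0,-0.042,-0.012,0,0,0,0.094])

```text
clock: 1.65
eef_pos: [585.8, 224.0, 184.7]
eef_rot: [2.209, 1.571, -2.912]
wrist_force: [-0.0, 0.4, -0.4]
finger_gap: 93.9
```

Request:
step_arm(commands=[0,0,0,0,0,0,0.094,0,0,0,0,0,0,0.094])

```text
clock: 1.9
eef_pos: [584.3, 225.4, 184.6]
eef_rot: [1.861, 1.57, 3.023]
wrist_force: [-1.6, 0.5, 0.4]
finger_gap: 94.0
```

```bash
python3 - <<'E'
from meas import *
togo((584.6,225.5,185))
a,b=meas('wrist',(584.6,225.5),'w1.png')
cv2.imwrite('pics/w1r.png',cv2.resize(np.hstack([a,b])[:,:,::-1],(800,400)))
E
```

```text
tool xyz shift mm [-0.4 -0.2  0.2]
[[-0.    -0.918  0.398]
 [ 0.     0.398  0.918]
 [-1.     0.    -0.   ]]
j [ 0.31   0.469  1.276  0.     1.397 -0.852] t 1.9
tilt fix deg [ 0.   -0.01 -0.02]
green xy 594.7156721399012 188.19643572286745 7491
```

View pics/w1r.png

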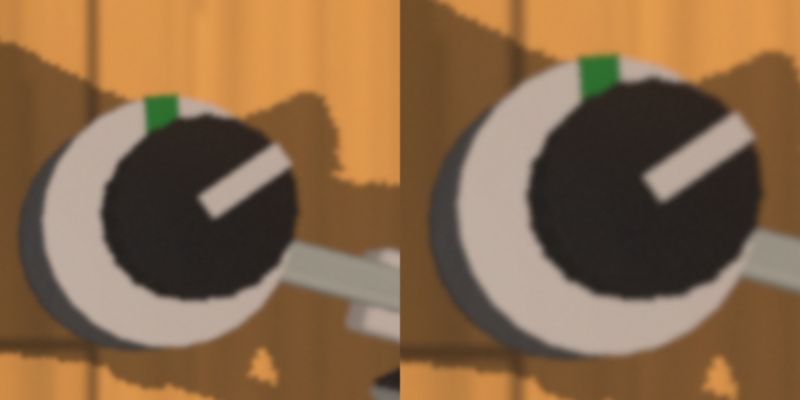

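The wheel's axis is at about (585.5, 226.7). The line is at -34°, green at -93° and the arm at about 16-17°, which agrees with 1.90 rad to the mark. So the wheel is at about 0.87 and the turn is about 59° clockwise.

Request:
step_arm(commands=[0.023,-0.0005,0.0015,0,0,0,0.094,0.023,0,0,0,0,0,0.094,0.023,0,0,0,0,0,0.094,0.022,0,0,0,0,0,0.094,0,0,0,0,0,0,0.094])

```text
clock: 2.58
eef_pos: [584.4, 226.9, 92.7]
eef_rot: [2.271, 1.568, -2.849]
wrist_force: [-0.2, 0.1, -0.1]
finger_gap: 94.0
```

Request:
step_arm(commands=[0,0,0,0,0,0,0.05,0,0,0,0,0,0,0.05,0,0,0,0,0,0,0.05,0,0,0,0,0,0,0.05,0,0,0,0,0,0,0.05], squeeze=40)

```text
clock: 3.2
eef_pos: [586.1, 226.9, 94.1]
eef_rot: [-0.43, 1.569, 0.732]
wrist_force: [2.3, 3.3, 0.4]
finger_gap: 54.0
```

```bash
python3 -c "
from h import *
togo((585.5,226.7,93)); s,_=pose(); print(s['wrist_force'],s['moment'],s['finger_gap'])"
```

```text
tool xyz shift mm [ 1.1  0.5 -0.4]
[[ 0.001 -0.918  0.397]
 [ 0.001  0.397  0.918]
 [-1.    -0.001  0.002]]
j [ 3.110e-01  5.470e-01  1.374e+00  1.000e-03  1.219e+00 -8.520e-01] t 3.2
tilt fix deg [-0.    0.09  0.04]
[2.3149911  3.29879002 0.38260399] [ 0.79174147 -0.39789144  0.01515086] 54.04609074223979
```

Request:
step_arm(commands=[0,0,0,9,0,0,0.05,0,0,0,9,0,0,0.05,0,0,0,9,0,0,0.05,0,0,0,9,0,0,0.05,0,0,0,9,0,0,0.05])

```text
clock: 3.82
eef_pos: [585.9, 226.8, 94.1]
eef_rot: [0.376, 1.57, 0.747]
wrist_force: [1.9, 3.6, 0.9]
finger_gap: 54.4
```

```bash
python3 -c "
from h import *
togo((585.5,226.7,93)); s,_=pose(); print(s['wrist_force'],s['moment'],s['finger_gap'])"
```

```text
tool xyz shift mm [ 1.1  0.1 -0.4]
[[ 0.001 -0.363  0.932]
 [ 0.001  0.932  0.363]
 [-1.     0.     0.001]]
j [ 0.311  0.547  1.374  0.     1.219 -0.061] t 3.825
tilt fix deg [ 0.    0.06 -0.02]
[1.91400851 3.63405021 0.85953041] [ 0.65251785 -0.05131413  0.21430789] 54.42213439574874
```

Request:
step_arm(commands=[0,0,0,6,0,0,0.05,0,0,0,5,0,0,0.05,0,0,0,3,0,0,0.05,0,0,0,0,0,0,0.05])

```text
clock: 4.32
eef_pos: [586.1, 225.8, 94.2]
eef_rot: [-0.914, 1.569, -0.78]
wrist_force: [1.4, -4.8, 3.9]
finger_gap: 54.5
```

```bash
python3 - <<'E'
from meas import *
togo((585.5,226.7,93))
for _ in range(4):
    im=manip.camera('top'); s,_=pose(); print(s['wrist_force'].round(1),s['moment'].round(2))
a,b=meas('wrist',(585.5,226.7),'w2.png')
cv2.imwrite('pics/w2r.png',cv2.resize(np.hstack([a,b])[:,:,::-1],(800,400)))
E
```

```text
tool xyz shift mm [ 1.2  1.  -0.5]
[[ 0.001 -0.133  0.991]
 [-0.001  0.991  0.133]
 [-1.    -0.001  0.001]]
j [ 3.100e-01  5.470e-01  1.374e+00 -1.000e-03  1.220e+00  1.770e-01] t 4.325
tilt fix deg [-0.    0.05  0.06]
[ 1.3 -4.8  4.1] [-1.16 -0.2   0.87]
[ 1.2 -5.9  5.3] [-1.09 -0.14  0.92]
[ 1.  -5.9  5.2] [-1.15 -0.13  0.95]
[ 1.7 -5.4  5.1] [-1.13 -0.17  0.96]
green xy 600.7270402490549 186.9008005336891 4497
```

View pics/w2r.png

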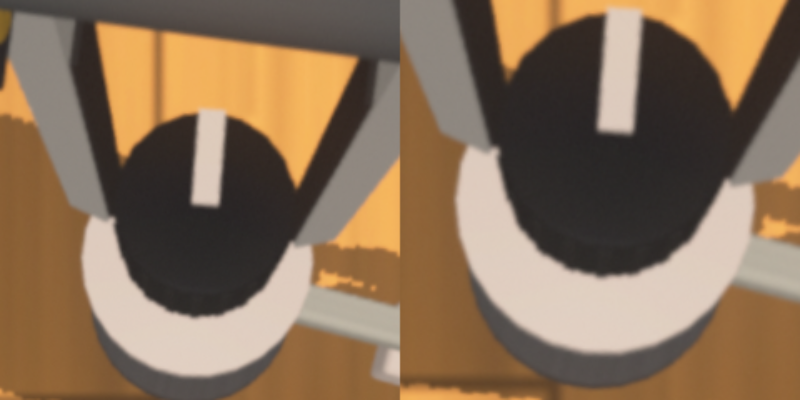

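The line is now at about -86° and green at -93°, so the wheel lags the tool by about 7°. The z moment is 0.95 N m, more than the expected 0.3. I'll check for contact before going on.

```bash
python3 - <<'E'
from h import *
im=manip.camera('scene'); t=manip.camera('top')
a=cv2.resize(im[100:320,280:512],(464,440)); 
b=cv2.resize(t[60:280,60:225],(330,440))
save(np.hstack([a,b]),'sc2.png')
E
```

```text
(no output)
```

View pics/sc2.png

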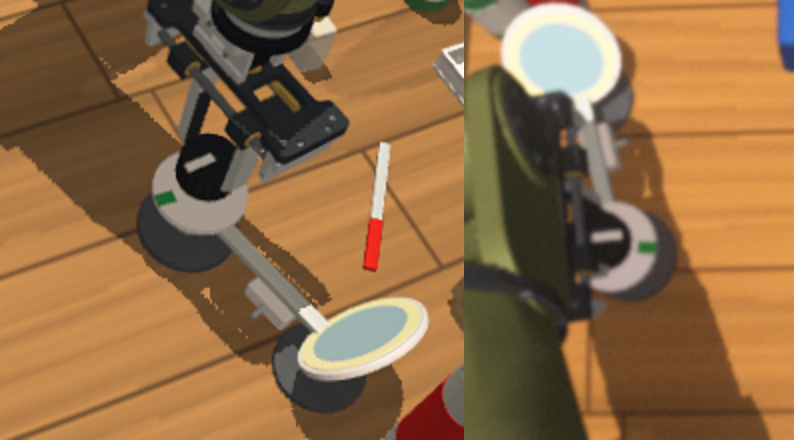

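No contact anywhere: the gripper is clear of the mirror and the collar. The line is still slightly short of green, so I'll add a few degrees.

Request:
step_arm(commands=[0,0,0,3,0,0,0.05,0,0,0,3,0,0,0.05,0,0,0,0,0,0,0.05,0,0,0,0,0,0,0.05])

```text
clock: 5.18
eef_pos: [585.9, 226.7, 94.2]
eef_rot: [0.91, 1.57, 0.939]
wrist_force: [0.9, 2.0, 5.4]
finger_gap: 54.1
```

```bash
python3 - <<'E'
from meas import *
togo((585.5,226.7,93)); s,_=pose(); print(s['wrist_force'].round(1),s['moment'].round(2))
a,b=meas('wrist',(585.5,226.7),'w3.png')
t=manip.camera('top'); b=t[110:230,80:200]
cv2.imwrite('pics/w3r.png',np.hstack([cv2.resize(x,(400,400)) for x in (a,b)])[:,:,::-1])
E
```

```text
tool xyz shift mm [ 1.2  0.  -0.4]
[[ 0.001 -0.029  1.   ]
 [ 0.001  1.     0.029]
 [-1.     0.001  0.001]]
j [3.110e-01 5.470e-01 1.374e+00 1.000e-03 1.220e+00 2.820e-01] t 5.175
tilt fix deg [ 0.    0.05 -0.06]
[0.9 2.  5.4] [ 0.14 -0.02 -0.12]
green xy 595.7954391510499 187.86516143599005 4429
```

View pics/w3r.png

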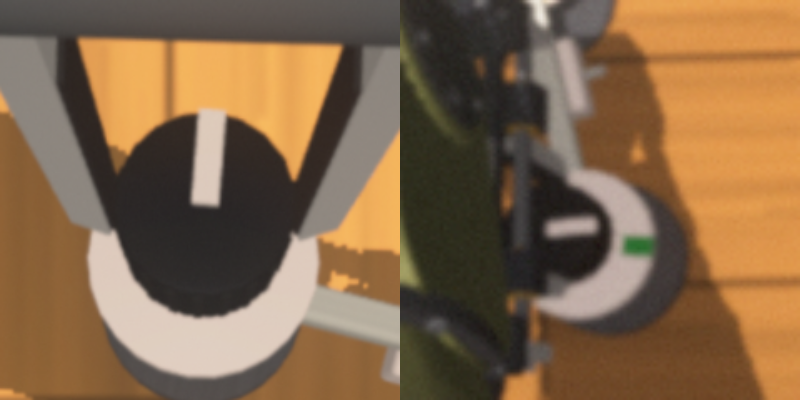

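The wheel did not follow this time: its line stays at about -86° and the pads slipped. I'll open, check the wheel while free, then regrip harder.

Request:
step_arm(commands=[0,0,0,0,0,0,0.094,0,0,0,0,0,0,0.094,0,0,0,0,0,0,0.094,0,0,0,-10,0,0,0.094,0,0,0,-10,0,0,0.094])

```text
clock: 5.9
eef_pos: [585.6, 226.3, 93.6]
eef_rot: [2.919, 1.57, -2.981]
wrist_force: [-0.5, -0.0, -0.2]
finger_gap: 93.8
```

```bash
python3 - <<'E'
from meas import *
togo((585.5,226.7,93)); s,_=pose(); print(s['wrist_force'].round(1),s['moment'].round(2),s['finger_gap'])
a,b=meas('wrist',(585.5,226.7),'w4.png')
cv2.imwrite('pics/w4r.png',np.hstack([cv2.resize(x,(400,400)) for x in (a,b)])[:,:,::-1])
E
```

```text
tool xyz shift mm [0.6 0.4 0. ]
[[-0.    -0.373  0.928]
 [-0.     0.928  0.373]
 [-1.     0.    -0.   ]]
j [ 0.31   0.547  1.375  0.     1.22  -0.072] t 5.9
tilt fix deg [ 0.   -0.02 -0.  ]
[-0.5 -0.  -0.2] [-0.06  0.01 -0.03] 93.79306493036631
green xy 604.7968422351055 190.00560009868013 8107
```

View pics/w4r.png

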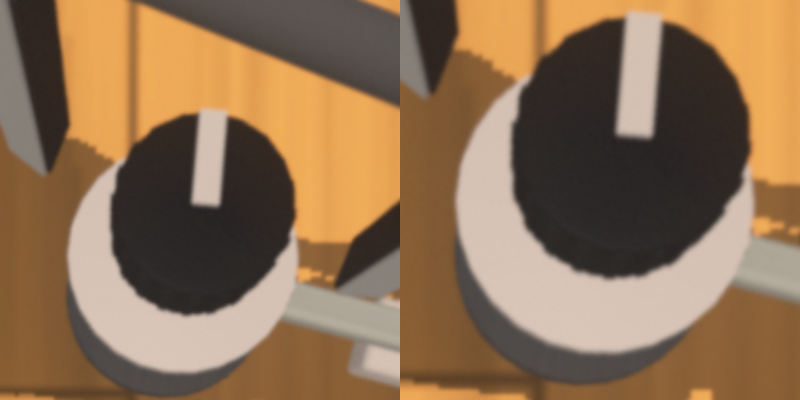

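Free, the line still points at -86°, so the wheel is at about 1.78. I'll regrip at 58 N and turn a further 8°.

Request:
step_arm(commands=[0,0,0,0,0,0,0.05,0,0,0,0,0,0,0.05,0,0,0,0,0,0,0.05,0,0,0,0,0,0,0.05,0,0,0,0,0,0,0.05], squeeze=58)

```text
clock: 6.58
eef_pos: [586.1, 226.5, 93.9]
eef_rot: [-0.029, 1.57, 0.347]
wrist_force: [4.2, 1.2, -2.1]
finger_gap: 53.7
```

Request:
step_arm(commands=[0,0,0,3,0,0,0.05,0,0,0,3,0,0,0.05,0,0,0,2,0,0,0.05,0,0,0,0,0,0,0.05,0,0,0,0,0,0,0.05])

```text
clock: 7.2
eef_pos: [586.1, 226.3, 94.0]
eef_rot: [0.115, 1.57, 0.352]
wrist_force: [5.5, 1.0, 0.8]
finger_gap: 53.9
```

```bash
python3 - <<'E'
from meas import *
togo((585.5,226.7,93)); s,_=pose(); print(s['wrist_force'].round(1),s['moment'].round(2),s['finger_gap'])
a,b=meas('wrist',(585.5,226.7),'w5.png')
# bright line pixels within the top disc -> axis angle
m=(a.min(2)>130); yy,xx=np.mgrid[:240,:240]; m&=(np.hypot(xx-122,yy-124)<50)&(np.hypot(xx-122,yy-124)>10)
for f in ['w4','w5']:
    i=cv2.imread(f'pics/r_{f}.png')[:,:240]; m=(i.min(2)>130)&(np.hypot(xx-122,yy-124)<50)
    n,l,st,ce=cv2.connectedComponentsWithStats(m.astype(np.uint8))
    k=1+np.argmax(st[1:,4]); p=np.argwhere(l==k)[:,::-1].astype(np.float32)
    v=cv2.fitLine(p,cv2.DIST_L2,0,.01,.01).ravel(); print(f,st[k],np.degrees(np.arctan2(v[1],v[0])))
cv2.imwrite('pics/w5r.png',np.hstack([cv2.resize(x,(400,400)) for x in (a,b)])[:,:,::-1])
E
```

```text
tool xyz shift mm [ 1.   0.6 -0.5]
[[ 0.001 -0.235  0.972]
 [ 0.     0.972  0.235]
 [-1.     0.     0.001]]
j [0.31  0.547 1.374 0.    1.219 0.073] t 7.2
tilt fix deg [ 0.    0.05 -0.01]
[5.5 1.  0.8] [ 0.19 -0.88 -0.18] 53.93030294171243
green xy 604.722920406942 186.1569120287253 5013
w4 [116  75  19  48 761] -85.38607
w5 [115  75  20  48 774] -85.03462
```

View pics/w5r.png

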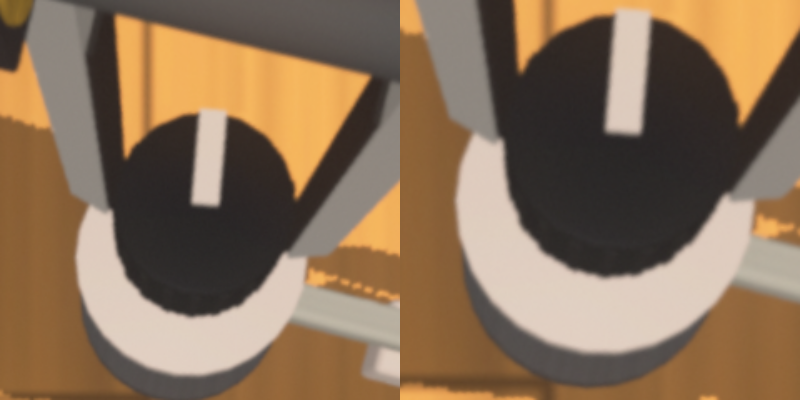

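The line has not moved (-85°), with little moment, so there is about 7° of play in the grip. I'll keep turning in small steps and track the line's angle numerically.

```bash
cat >> meas.py <<'E'
def line(tag):
    a,b=meas('wrist',(585.5,226.7),tag); yy,xx=np.mgrid[:240,:240]
    m=(a.min(2)>130)&(np.hypot(xx-122,yy-124)<50)
    n,l,st,ce=cv2.connectedComponentsWithStats(m.astype(np.uint8)); k=1+np.argmax(st[1:,4])
    p=np.argwhere(l==k)[:,::-1].astype(np.float32); v=cv2.fitLine(p,cv2.DIST_L2,0,.01,.01).ravel()
    s,T=pose(); print('line',st[k],np.degrees(np.arctan2(v[1],v[0])),'tool z',np.degrees(np.arctan2(T[1,2],T[0,2])),'F',s['wrist_force'].round(1),'M',s['moment'].round(2),s['clock'],s['finger_gap'])
E
```

Request:
step_arm(commands=[0,0,0,2,0,0,0.05,0,0,0,2,0,0,0.05,0,0,0,0,0,0,0.05])

```text
clock: 7.62
eef_pos: [585.7, 227.9, 94.1]
eef_rot: [1.191, 1.568, 1.356]
wrist_force: [2.9, 10.0, 2.2]
finger_gap: 54.1
```

```bash
python3 -c "
from meas import *
line('w6.png')"
```

```text
green xy 604.1683411475776 184.126992632284 4479
line [115  75  20  48 771] -84.98326 tool z 9.488319171294494 F [3.5 9.3 1.9] M [ 1.86 -0.7  -0.14] 7.675 54.153635766706806
```

Request:
step_arm(commands=[0,0,0,2,0,0,0.05,0,0,0,2,0,0,0.05,0,0,0,0,0,0,0.05])

```text
clock: 8.05
eef_pos: [586.0, 226.0, 94.2]
eef_rot: [-0.483, 1.57, -0.387]
wrist_force: [3.6, -3.4, 5.5]
finger_gap: 53.7
```

```bash
python3 -c "
from meas import *
line('w7.png')"
```

```text
green xy 598.3524908592321 187.56505941499086 4376
line [115  75  20  48 771] -84.89295 tool z 5.522963999629849 F [ 4.5 -2.1  5.9] M [-0.53 -0.78 -0.21] 8.1 54.0404939905596
```

Request:
step_arm(commands=[0,0,0,3,0,0,0.03,0,0,0,3,0,0,0.03], squeeze=60)

```text
clock: 8.35
eef_pos: [585.9, 227.6, 94.2]
eef_rot: [1.184, 1.568, 1.175]
wrist_force: [4.0, 8.4, 3.9]
finger_gap: 53.9
```

```bash
python3 -c "
from meas import *
print(manip.read_state()['effort'].round(2)); line('w8.png'); print(manip.read_state()['effort'].round(2))"
```

```text
[-5.470e+00 -6.224e+01 -2.909e+01 -1.510e+00  1.850e+00 -5.000e-02]
green xy 594.2171578706877 187.51722641078362 4377
line [115  75  20  48 763] -85.10868 tool z -0.6109119636146533 F [4.5 8.5 3.7] M [ 1.59 -0.8   0.72] 8.4 53.5370190727427
[ -5.22 -62.24 -29.16  -1.34   1.79   0.43]
```

Request:
step_arm(commands=[0,0,0,3,0,0,0.03,0,0,0,3,0,0,0.03])

```text
clock: 8.65
eef_pos: [585.8, 225.8, 94.2]
eef_rot: [-1.272, 1.57, -1.384]
wrist_force: [1.6, -4.8, 7.4]
finger_gap: 53.9
```

```bash
python3 -c "
from meas import *
print(manip.read_state()['effort'].round(2)); line('w9.png'); print(manip.read_state()['effort'].round(2))"
```

```text
[ 1.340e+00 -6.029e+01 -3.071e+01  1.970e+00  1.000e-02  1.070e+00]
green xy 591.5494245787094 191.39461570078092 4866
line [115  75  20  48 770] -85.54073 tool z -6.576817757845186 F [ 2.2 -4.6  7.7] M [-1.   -0.33  1.74] 8.7 53.427912634350605
[  1.17 -60.41 -30.66   2.01   0.1    1.46]
```

The wheel now holds 1.7 N m without following. I'll advance slowly and watch for it to break loose. The stored windup is under 10°, so a jump stays well short of the limit.

Request:
step_arm(commands=[0,0,0,2,0,0,0.03,0,0,0,0,0,0,0.03,0,0,0,0,0,0,0.03])

```text
clock: 9.07
eef_pos: [585.9, 227.7, 94.4]
eef_rot: [1.264, 1.568, 1.117]
wrist_force: [3.9, 7.2, 4.5]
finger_gap: 53.7
```

```bash
python3 - <<'E'
from meas import *
line('w10.png')
t=manip.camera('top'); a=cv2.imread('pics/r_w10.png')[:,:240]; w=cv2.imread('pics/w10.png')
cv2.imwrite('pics/w10r.png',np.hstack([cv2.resize(w,(512,384)),cv2.resize(t[130:220,80:140][:,:,::-1],(256,384),interpolation=cv2.INTER_CUBIC)]))
E
```

```text
green xy 591.2419159256265 190.3117623282134 4948
line [115  75  20  48 773] -84.551956 tool z -8.429190912533155 F [3.9 7.9 4.8] M [ 1.42 -0.76 -0.18] 9.125 54.14353915786238
```

View pics/w10r.png

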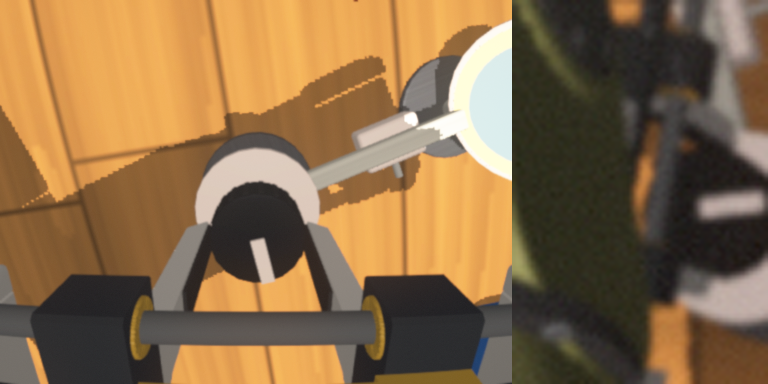

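It slipped again: the line is still at about -85°, with the fingers across the arm's direction. I'll regrip on the diameter that worked first, slightly lower, and turn from there.

Request:
step_arm(commands=[0,0,0,0,0,0,0.094,0,0,0,0,0,0,0.094,0,0,0,0,0,0,0.094,0,0,0,-10,0,0,0.094,0,0,0,-10,0,0,0.094])

```text
clock: 9.8
eef_pos: [585.5, 226.1, 93.5]
eef_rot: [-3.019, 1.57, -2.812]
wrist_force: [0.4, 0.6, -0.2]
finger_gap: 93.7
```

Request:
step_arm(commands=[0,0,0,-10,0,0,0.094,0,0,0,-10,0,0,0.094,0,0,0,-10,0,0,0.094,0,0,0,-10,0,0,0.094,0.002,0,0,-10,0,0,0.094])

```text
clock: 10.42
eef_pos: [585.6, 226.2, 91.6]
eef_rot: [2.307, 1.57, -2.896]
wrist_force: [-0.4, -0.0, 0.7]
finger_gap: 93.8
```

```bash
python3 -c "
from meas import *
line('w11.png');togo((585.5,226.7,92))"
```

```text
green xy 589.808266067232 194.5027996321651 9787
line [116  75  20  48 780] -84.31043 tool z 62.4027962449694 F [ 0.8  0.  -0.1] M [0.01 0.03 0.02] 10.475 94.31528848845788
tool xyz shift mm [-0.8  0.2  0.6]
[[-0.001 -0.886  0.463]
 [-0.     0.463  0.886]
 [-1.     0.001 -0.001]]
j [ 0.31   0.55   1.377 -0.     1.216 -0.779] t 10.475
tilt fix deg [ 0.   -0.04 -0.04]
```

Request:
step_arm(commands=[0,0,0,0,0,0,0.03,0,0,0,0,0,0,0.03,0,0,0,0,0,0,0.03,0,0,0,0,0,0,0.03,0,0,0,0,0,0,0.03], squeeze=60)

```text
clock: 11.1
eef_pos: [586.1, 226.9, 91.9]
eef_rot: [-0.309, 1.569, 0.765]
wrist_force: [2.8, 4.1, -1.1]
finger_gap: 54.1
```

```bash
python3 -c "
from meas import *
line('w12.png')"
```

```text
green xy 588.9910243535023 199.00134320863668 7966
line [116  75  20  49 801] -84.660515 tool z 61.55730394171669 F [ 4.   4.1 -0.3] M [ 0.7  -0.49 -0.06] 11.15 54.42878529158234
```

Request:
step_arm(commands=[0,0,0,4,0,0,0.03,0,0,0,4,0,0,0.03])

```text
clock: 11.4
eef_pos: [586.0, 227.0, 92.1]
eef_rot: [-0.674, 1.569, 0.26]
wrist_force: [3.5, 2.7, -0.7]
finger_gap: 54.3
```

```bash
python3 -c "
from meas import *
line('w13.png')"
```

```text
green xy 591.1340998685939 194.62431011826544 7610
line [116  75  20  48 795] -85.4205 tool z 53.325667500864796 F [ 4.7  3.  -0.2] M [ 0.6  -0.78  0.72] 11.45 54.42275133975271
```

Request:
step_arm(commands=[0,0,0,4,0,0,0.03])

```text
clock: 11.58
eef_pos: [585.3, 227.5, 92.1]
eef_rot: [1.04, 1.569, 1.906]
wrist_force: [-4.1, 8.7, 3.5]
finger_gap: 54.3
```

```bash
python3 -c "
from meas import *
line('w14.png')"
```

```text
green xy 592.9955944150739 193.66089196150196 7377
line [116  75  20  48 797] -85.1689 tool z 49.428276226430775 F [-4.2  8.1  3.1] M [1.47 0.92 1.43] 11.625 54.295340531098134
```

Request:
step_arm(commands=[0,0,0,4,0,0,0.03])

```text
clock: 11.75
eef_pos: [586.2, 226.8, 92.2]
eef_rot: [-0.705, 1.569, 0.092]
wrist_force: [2.6, 2.6, 0.5]
finger_gap: 54.4
```

```bash
python3 -c "
from meas import *
line('w15.png')"
```

```text
green xy 594.5655280348394 193.93026673924876 7348
line [116  75  20  48 799] -85.67133 tool z 45.44060543460734 F [3.4 2.  1.5] M [ 0.46 -0.91  1.79] 11.8 54.51049185683397
```

Request:
step_arm(commands=[0,0,0,2,0,0,0.03,0,0,0,0,0,0,0.03,0,0,0,0,0,0,0.03,0,0,0,0,0,0,0.03,0,0,0,0,0,0,0.03])

```text
clock: 12.42
eef_pos: [585.3, 227.6, 92.2]
eef_rot: [1.011, 1.569, 1.773]
wrist_force: [-1.8, 9.0, 3.9]
finger_gap: 54.5
```

```bash
python3 - <<'E'
from meas import *
line('w16.png')
# independent angles: line & green & arm from all wrist pictures, using unobstructed w1 (before) and current top
c=cam('top'); 
i=cv2.imread('pics/r_w1.png')   # rect about (584.6,225.5)
b=i[:,240:].astype(int); g=(b[...,1]>b[...,2]+40)&(b[...,1]>b[...,0]+25)
n,l,st,ce=cv2.connectedComponentsWithStats(g.astype(np.uint8)); k=1+np.argmax(st[1:,4])
p=np.argwhere(l==k)[:,::-1].astype(np.float32); print('green',st[k],ce[k]*.5-60)
w=((b.min(2)>130)).astype(np.uint8); cs,_=cv2.findContours(w,0,2); q=max(cs,key=cv2.contourArea)[:,0]
h=cv2.convexHull(q)[:,0]; h=h[(h[:,0]<120)|(h[:,1]>150)]
A=np.c_[2*h,np.ones(len(h))]; s=np.linalg.lstsq(A,(h**2).sum(1),rcond=None)[0]
ctr=s[:2]*.5-60; print('collar',ctr,np.sqrt(s[2]+s[:2]@s[:2])*.5); d=ce[k]*.5-60-ctr; print('green dir',np.degrees(np.arctan2(d[1],d[0])), np.hypot(*d))
E
```

```text
green xy 594.9161000815883 192.92062822953494 7354
line [116  75  20  48 791] -85.36216 tool z 43.6426775738689 F [-3.1  9.5  4.3] M [1.62 0.54 0.16] 12.475 53.99364818723418
green [109  35  21  23 380] [ -0.69736842 -37.71578947]
collar [6.18848684 1.28106953] 47.16983021912577
green dir -100.01375983585112 39.60012645120454
```

The wheel holds near -85° while the pads slip at 1.8 N m. I'll try a short turn back to see whether it is a stop or a jam.

Request:
step_arm(commands=[0,0,0,-5,0,0,0.03,0,0,0,-5,0,0,0.03,0,0,0,-5,0,0,0.03,0,0,0,-5,0,0,0.03])

```text
clock: 12.98
eef_pos: [585.1, 227.4, 92.2]
eef_rot: [0.98, 1.569, 2.093]
wrist_force: [-4.2, 6.9, 5.6]
finger_gap: 54.1
```

```bash
python3 -c "
from meas import *
line('w17.png')"
```

```text
green xy 588.323503409952 199.5285551907047 7918
line [116  76  34  49 787] -65.61161 tool z 64.04911217715477 F [-3.7  7.3  5.7] M [1.42 0.77 0.08] 13.025 54.308177284438834
```

Backwards it follows freely (20° with almost no torque). So it meets a real, stiff stop at about -85°, about 1.77 rad, regardless of finger position. I'll wind it back up firmly against that stop and release.

Request:
step_arm(commands=[0,0,0,6,0,0,0.03,0,0,0,6,0,0,0.03,0,0,0,6,0,0,0.03,0,0,0,6,0,0,0.03,0,0,0,4,0,0,0.03])

```text
clock: 13.65
eef_pos: [585.6, 227.5, 92.3]
eef_rot: [0.813, 1.569, 1.433]
wrist_force: [-1.7, 8.9, 3.5]
finger_gap: 54.0
```

```bash
python3 -c "
from meas import *
line('w18.png')"
```

```text
green xy 598.8155638130627 190.74466199799912 6997
line [116  75  19  48 786] -85.59023 tool z 35.40432497347205 F [-0.3  8.   3.8] M [1.46 0.28 1.71] 13.7 54.238818153905854
```

Request:
step_arm(commands=[0,0,0,0,0,0,0.03,0,0,0,0,0,0,0.03,0,0,0,0,0,0,0.03,0,0,0,0,0,0,0.03,0,0,0,0,0,0,0.03])

```text
clock: 14.32
eef_pos: [585.5, 227.5, 92.3]
eef_rot: [0.827, 1.569, 1.45]
wrist_force: [-0.6, 8.2, 3.7]
finger_gap: 54.4
```

```bash
python3 -c "
from meas import *
line('w19.png')"
```

```text
green xy 598.8375750643409 190.50018587360594 6994
line [116  75  19  48 781] -85.38641 tool z 35.72597873030369 F [-1.6  7.6  4.3] M [1.51 0.32 1.25] 14.375 54.27111855886087
```

Request:
step_arm(commands=[0,0,0,0,0,0,0.03,0,0,0,0,0,0,0.03,0,0,0,0,0,0,0.03,0,0,0,0,0,0,0.03,0,0,0,0,0,0,0.03])

```text
clock: 15.0
eef_pos: [585.5, 227.5, 92.3]
eef_rot: [0.798, 1.569, 1.422]
wrist_force: [0.2, 7.8, 4.2]
finger_gap: 54.5
```

```bash
python3 -c "
from meas import *
line('w20.png')"
```

```text
green xy 598.8283283283283 190.52682682682683 6993
line [116  75  19  48 780] -85.39499 tool z 35.72751015633634 F [-1.2  8.2  4.5] M [1.47 0.24 1.34] 15.05 54.28388129519172
```

Under a steady 1.3 N m the wheel does not creep, so it is firm at this angle. I'll release, lift clear and check the line against the green mark.

Request:
step_arm(commands=[0,0,0,0,0,0,0.094,0,0,0,0,0,0,0.094,0,0,0,0,0,0,0.094,-0.025,0,0,-10,0,0,0.094,-0.025,0,0,-10,0,0,0.094])

```text
clock: 15.68
eef_pos: [585.5, 226.1, 142.1]
eef_rot: [2.513, 1.57, -2.795]
wrist_force: [0.1, -0.5, -0.8]
finger_gap: 93.5
```

Request:
step_arm(commands=[-0.025,0,0,-10,0,0,0.094,-0.025,0,0,0,0,0,0.094,0,0,0,0,0,0,0.094])

```text
clock: 16.05
eef_pos: [586.3, 226.4, 193.2]
eef_rot: [-0.83, 1.568, 0.314]
wrist_force: [0.1, 0.6, -1.3]
finger_gap: 94.0
```

```bash
python3 - <<'E'
from meas import *
line('w21.png')
i=cv2.imread('pics/r_w21.png'); cv2.imwrite('pics/w21r.png',cv2.resize(i,(800,400),interpolation=cv2.INTER_CUBIC))
E
```

```text
green xy 597.2609020513518 190.52828420051623 7361
line [117  75  17  48 672] -85.441475 tool z 65.55265400387805 F [-0.2 -0.7 -1.5] M [ 0.05  0.   -0.01] 16.1 93.8858889563308
```

View pics/w21r.png

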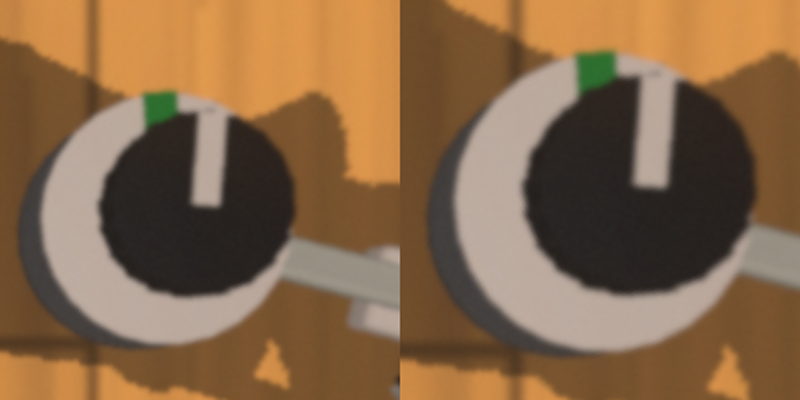

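The view is clear: the line is at -85.4° and the green mark at about -94°, so the wheel sits at about 1.75-1.77 rad. The robot is clear of everything, the rack was never approached, and more force would only slip the pads. Handing in.

```bash
python3 -c "
from meas import *
line('w22.png'); print(manip.sign_off())"
```

```text
green xy 596.7518467852258 190.59466484268125 7310
line [117  75  17  47 675] -85.43568 tool z 65.5517956071612 F [ 0.1 -0.1 -0.2] M [-0.03  0.01 -0.  ] 16.15 93.71116914560197
the job is handed in; nothing more can be done
None
```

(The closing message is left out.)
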